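Latch the equipment case

TASK

Fasten the equipment case on the bench: tip the latch lever well over towards the lid and flip the claw over with it, so that it hooks behind the keeper bar on the lid. Then swing the lever back over centre and fully down, so that the latch draws the lid tightly shut and stays down with the claw hooked. Do not disturb the other things on the bench.

Things in the scene. Friction and masses are not known exactly. Their poses are not given: they have to be found in the camera images.
- case: Orange plastic case, 160 mm thick (x), 280 wide (y), fixed, standing on its spine in a steel cradle, its upturned edge 190 mm above the bench. Origin on the bench under the seam of its halves, mid-width; z up. Base half on its +x side (105 mm thick), lid half on its -x side (55 mm). The steel draw latch sits on the upturned edge at mid-width and moves in the case's x-z plane.
- lever_pivot (a point): Hinge axis (along the case's y) of the latch lever, on the base half: 20 mm to +x of the seam, 16 mm above the case's upturned edge, between two cheeks 48 mm wide over all that rise 23 mm above the edge.
- lever (a joint): Lever angle, rad: 0 = fully down, level along the case's +x; 1.57 = upright; 2.5 = stop, leaning over the lid. Starts about upright; stays where left (0.05 N m). With the lever at 2.2 or more the claw always drops behind the keeper bar; with less it may land on the bar. Claw hooked, going down it draws the lid shut, is stiffest near 1.0, passes centre near 0.6 and then snaps down.
- lever_end (a point): Middle of the lever's free edge, 84 mm from lever_pivot. The lever is a steel fork 42 mm wide: two arms with an open window 31 mm wide between them, joined by a cross plate 6 mm thick spanning 66 to 84 mm from the pivot. Down, its upper face is 19 mm above the case's upturned edge. Hooked, it takes up to about 6 N pushed 40 mm from its pivot.
- claw (a joint): Angle of the claw relative to the lever, rad; it swings freely by its weight and passes through the lever's window. The claw's length points at angle (pi + lever - claw), measured from the case's +x up and over towards -x. 3.69 = stop: flipped back towards the base half, 0.55 rad behind the lever. It starts there.
- claw_pivot (a point): Claw's hinge axis, carried by the lever 14 mm from lever_pivot, turned 0.44 rad from the lever's length (below it when the lever is down). The claw is a steel strip 22 mm wide, 3 mm thick, 49 mm long from here.
- claw_tip (a point): Tip of the hook at the claw's end; the hook is 10 mm long and leans 30 degrees inwards. A stiff spring in the shank lets the claw stretch by up to 6 mm.
- keeper (a point): Centre of the keeper bar on the lid: round steel bar 6 mm thick along the case's y, 10 mm to -x of the seam, 9 mm above the lid's upturned edge, between two posts 34 mm apart. Axes are the lid's (the case's when shut). Hooked, the claw tip lies on the bar's -x side and below its centre; drawn tight, about 3 mm to -x and 4 mm below.
- lid (a joint): Opening angle of the lid, rad, hinged along the spine 20 mm above the bench; 0 = shut, growing as its top leans to the case's -x. It starts a few mm ajar at the top; a stiff hinge (about 3 N at the top) holds it where it is.
- meter: Bystander: yellow hand meter, 160 x 75 x 38 mm, lying on its back; origin under its centre.
- spool: Bystander: black solder spool, 60 mm across, 40 mm high, standing; origin under its centre.
- sponge_tray: Bystander: dark steel tray with a yellow sponge, 100 x 70 x 30 mm; origin under its centre.
- driver: Bystander: screwdriver, 170 mm long, lying on the bench.

How it is judged:
By the outcome, as a careful person would: the job done as asked, in the order asked, and still so for the second after the job is handed in, with the robot touching nothing.
It also fails if it takes over 43 s, if anything falls off the work surface, if the arm or the gripper's body presses on something with over 40 N, if the wrist force passes 120 N, or if a joint passes its speed limit or range.

ROBOT

A 6-joint arm with a two-finger parallel gripper is mounted at the origin on the work surface. World frame = base frame: x ahead of the robot, y to its left, z up, the work surface at z = 0. Lengths are in m, angles in rad, forces in N, time in s.
With the tool pointing down it reaches from about 0.35 to 0.925 m from the base axis. Payload 6.4 kg.
Tool frame: the origin (TCP) lies midway between the tips of the shut fingers; the grasp point (between the pads) lies 19 mm behind it; z points along the fingers, x is the direction in which the jaws open and shut, and the axes are right-handed (so a half turn about z gives the same grasp; the last joint's range is limited). The gripper opens to 94 mm and grips with 3 to 60 N. Pads are 16 mm wide; open, the fingers measure 119 mm over their backs; the gripper's body (75 mm by 177 mm) begins 78 mm behind the grasp point.
Start: joints at [-1.371, 0.245, 1.558, -0, 1.339, -0.174], TCP at [0.237, -0.605, 0.205] pointing down, gripper open.
Joint ranges: [-3.13, 3.13], [-1.02, 2.26], [0.13, 2.54], [-0.95, 4.09], [0.21, 2.88], [-2.74, 2.74]. Speed limits (rad/s): [2.57, 2.57, 3.14, 3.14, 3.14, 3.14].

INTERFACE

Orientations are given as [roll, pitch, yaw] about the fixed x, y, z axes, in that order (R = Rz(yaw) Ry(pitch) Rx(roll)).
In Python, from cell import * gives the robot as it stands.
- The arm moves only by the shell command python3 -m handwheel 'ROWS' [FORCE]. ROWS is JSON, a list of rows, each a list of 3 entries, a list of its own where there are three numbers: the turn, a rotation vector about the tool's x, y, z in degrees, then the shift along the tool's x, y, z in cm, then the opening, from -1 (shut) to 1 (fully open), so that 0 is half open. In form: [[[rx, ry, rz], [tx, ty, tz], gripper], ...]. A call has 1 to 20 rows; each row is the pose to reach, as a shift and turn from the pose measured when the call began, along the tool's axes at that moment; what a row does not reach only later rows make up. A row lasts 1/10 s, in which the tool goes at most 50 mm and 8.59 degrees, less where a joint would pass 70% of its speed; a pose out of reach is approached as far as the arm can. A call with a gripper value outside its range is refused whole. The fingers move at their own pace and stop on an object; FORCE is the grip in N (left out, the last holds). Time passes only in rows, so rows that repeat a pose let the fingers close. It gives the time, the measured TCP pose, the force and the opening at its end, in the units of the state.
- read_state(): the state, without advancing time (a new reading comes with each control period).
- get_image(name): name is "scene" or "top"; returns (picture, depth): 400x640x3 uint8, blue, green, red; 400x640 float32, m along the optical axis (not along the pixel's ray), 0 where there is no reading.
- camera_info(name): a dict with "fx", "fy", "cx", "cy" (pixels), "rvec" (rotation vector, rad) and "tvec" (3), from world to camera coordinates, as OpenCV has them. Camera axes: x right, y down, z forward; pixel columns grow to the right and rows downward; lengths in m; the calibration is good to about 2 mm. A picture is of the moment at which its call begins. camera_info takes no time and is no camera call.
- job_done(): hands the job in, once; it reports no verdict.
The state is a dict: "t": time; "joint_pos": joint angles; "qvel": joint speeds; "effort": joint torques, N m; "position": TCP position; "tcp_rot": TCP orientation; "contact_force": force on the tool from outside, world axes, zero at the start; "ft_torque": the same for the moment, N m; "finger_gap": opening from 0.0 (shut) to 1.0 (fully open).
Only numpy, scipy, OpenCV 4.12 (cv2) and the standard library are available. Lean on these libraries where they do the work, as an engineer would, in place of code of your own. Each camera call takes 0.05 s, during which the arm holds its last target.

## Working session

There is one attempt and no reset: what is moved stays moved. The work goes in short steps, Python scripts to look and compute and a shell command to move; the robot and the scene stay as the last step left them, time stands still between calls to the robot, and variables do not carry over. Pictures are saved under pics/ and viewed, and the job is handed in when it is done.

```bash
ls; mkdir -p pics
python3 - <<'E'
from cell import *
import cv2
s=read_state(); print({k:s[k] for k in s})
for n in ("scene","top"):
    im,d=get_image(n); cv2.imwrite(f"pics/{n}0.png",im); import numpy as np; np.save(f"{n}0.npy",d); print(camera_info(n))
E
```

```text
pics
{'t': 0.0, 'joint_pos': array([-1.37108822e+00,  2.45823684e-01,  1.55896683e+00, -3.61630655e-05,
        1.33867772e+00, -1.74146176e-01]), 'qvel': array([-0.00081448,  0.00019858, -0.00064712, -0.00067659, -0.00041379,
       -0.00045183]), 'effort': array([-2.66590196e-04, -4.15833700e+01, -3.14599299e+01,  6.84578600e-02,
        3.32342042e-02, -1.55638763e-04]), 'position': array([ 0.23723531, -0.60453693,  0.20436457]), 'tcp_rot': array([-3.14130232e+00,  1.85331418e-03, -1.19693342e+00]), 'contact_force': array([0.16825984, 0.14451824, 1.06965859]), 'ft_torque': array([ 0.03318185, -0.00642807,  0.00235259]), 'finger_gap': 0.9969919311159275}
{'fx': 404.8488370711028, 'fy': 404.8488370711028, 'cx': 323.0829018195882, 'cy': 197.83778872376848, 'rvec': array([ 1.64905302,  2.23770455, -0.60394785]), 'tvec': array([ 0.11448048, -0.42033445,  1.30344187])}
{'fx': 401.73266488563445, 'fy': 401.73266488563445, 'cx': 319.2108337609542, 'cy': 206.1725921990361, 'rvec': array([ 2.11083956, -2.17104438,  0.13119406]), 'tvec': array([0.08102482, 0.55304196, 1.15544787])}
```

View pics/scene0.png

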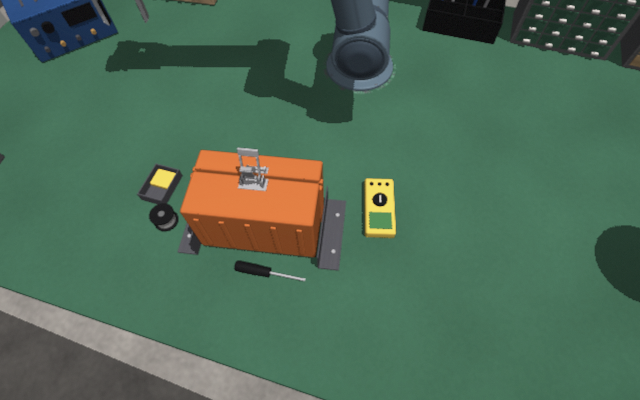

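View pics/top0.png

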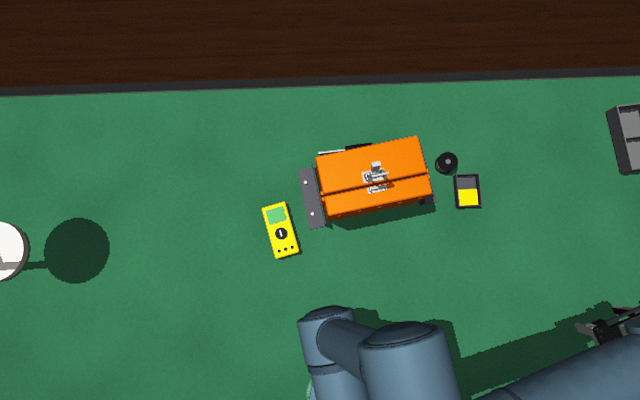

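The scene view shows the orange case around px (255,200) with its latch at (250,170), the lever upright. In the top view the latch is at (375,175) and the seam runs from about (318,192) to (428,177). Next I measure the case.

```bash
cat > h.py <<'E'
import numpy as np, cv2
from cell import *
def cam(n):
    c=camera_info(n); R=cv2.Rodrigues(np.array(c['rvec']))[0]; return c,R,np.array(c['tvec'])
def cloud(n,d):
    c,R,t=cam(n); v,u=np.mgrid[0:400,0:640]
    P=np.stack([(u-c['cx'])/c['fx']*d,(v-c['cy'])/c['fy']*d,d],-1)
    return (P-t)@R
def proj(n,p):
    c,R,t=cam(n); q=np.atleast_2d(p)@R.T+t
    return np.c_[q[:,0]/q[:,2]*c['fx']+c['cx'],q[:,1]/q[:,2]*c['fy']+c['cy']]
def ray(n,u,v,z):
    c,R,t=cam(n); d=R.T@np.array([(u-c['cx'])/c['fx'],(v-c['cy'])/c['fy'],1]); o=-R.T@t
    return o+d*(z-o[2])/d[2]
E
python3 - <<'E'
from h import *
for n in ("top","scene"):
    im=cv2.imread(f"pics/{n}0.png"); d=np.load(f"{n}0.npy"); P=cloud(n,d)
    hsv=cv2.cvtColor(im,cv2.COLOR_BGR2HSV)
    m=(hsv[...,0]>5)&(hsv[...,0]<18)&(hsv[...,1]>180)&(hsv[...,2]>100)&(abs(P[...,2]-.19)<.008)&(d>0)
    q=P[m]; print(n,m.sum(),np.median(q[:,2]),q.min(0),q.max(0))
    r=cv2.minAreaRect((q[:,:2]*1000).astype(np.float32)); print(r, cv2.boxPoints(r))
    # steel above
    m2=(P[...,2]>.2)&(P[...,2]<.32)&(d>0)&(np.hypot(P[...,0]-q[:,0].mean(),P[...,1]-q[:,1].mean())<.12)
    w=P[m2]; print(m2.sum(), np.round(w[np.argsort(w[:,2])[::-1][:150:6]],4).tolist())
    c=np.argwhere(m2).mean(0); v,u=c.astype(int)
    cr=im[v-40:v+40,u-50:u+50]; cv2.imwrite(f"pics/{n}0z.png",cv2.resize(cr,None,fx=7,fy=7,interpolation=cv2.INTER_CUBIC)); print(u-50,v-40)
E
```

```text
top 5582 0.1883599110296556 [ 0.5104088  -0.2294738   0.18205565] [0.71594096 0.06855104 0.19625723]
((613.0941772460938, -80.47953796386719), (162.6292266845703, 285.1136779785156), 10.644180297851562) [[ 506.84717    44.604797]
 [ 559.51025  -235.603   ]
 [ 719.3412   -205.56387 ]
 [ 666.6781     74.64392 ]]
247 [[0.5923, -0.0913, 0.2892], [0.5971, -0.1036, 0.2876], [0.5933, -0.0774, 0.2869], [0.5889, -0.0678, 0.2862], [0.5886, -0.0797, 0.2857], [0.5954, -0.1039, 0.2847], [0.5917, -0.0706, 0.2842], [0.5892, -0.0777, 0.2834], [0.5888, -0.0642, 0.2759], [0.6247, -0.0837, 0.2675], [0.6178, -0.0738, 0.2666], [0.6229, -0.0765, 0.2659], [0.6251, -0.0889, 0.2654], [0.6206, -0.0815, 0.2643], [0.6183, -0.079, 0.2637], [0.6213, -0.0769, 0.2622], [0.598, -0.0643, 0.2564], [0.6219, -0.0835, 0.2484], [0.6224, -0.0888, 0.2458], [0.6185, -0.0766, 0.2423], [0.6186, -0.0868, 0.2406], [0.6196, -0.0823, 0.237], [0.6002, -0.0642, 0.2348], [0.6158, -0.0752, 0.232], [0.6141, -0.0755, 0.2286]]
325 132
scene 674 0.18743405592653667 [ 0.51542134 -0.22748713  0.18200589] [0.71654914 0.06800484 0.1948415 ]
(
[... 183 characters left out ...]
.36206   74.07431]]
533 [[0.5929, -0.0834, 0.2922], [0.5917, -0.082, 0.2912], [0.5919, -0.1009, 0.2906], [0.5945, -0.1021, 0.2902], [0.5936, -0.1004, 0.2897], [0.5876, -0.0736, 0.2892], [0.5941, -0.1046, 0.2888], [0.5882, -0.0776, 0.2885], [0.5897, -0.0918, 0.2881], [0.5956, -0.0958, 0.2877], [0.5903, -0.0707, 0.2875], [0.5965, -0.102, 0.2864], [0.5919, -0.0893, 0.2855], [0.5945, -0.0904, 0.2851], [0.5952, -0.0945, 0.2843], [0.5942, -0.0844, 0.2838], [0.5914, -0.0689, 0.283], [0.5968, -0.1048, 0.2823], [0.595, -0.0845, 0.2815], [0.594, -0.0829, 0.2808], [0.5922, -0.0712, 0.2798], [0.5911, -0.0697, 0.279], [0.5976, -0.0925, 0.2784], [0.5968, -0.0993, 0.2779], [0.596, -0.0829, 0.2768]]
200 125
```

View pics/top0z.png

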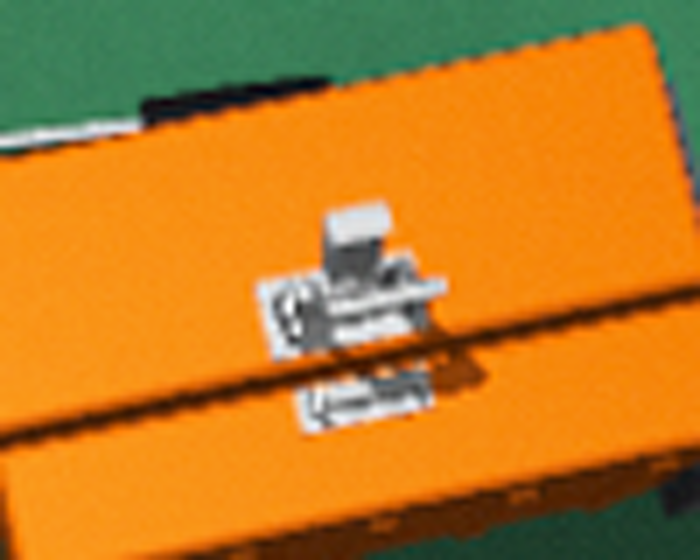

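View pics/scene0z.png

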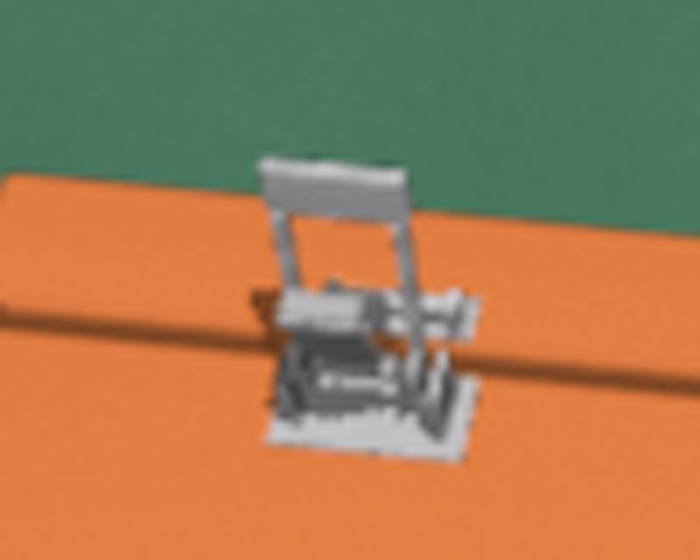

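Run:
```python
from h import *
for n in ("top","scene"):
    im=cv2.imread(f"pics/{n}0.png"); d=np.load(f"{n}0.npy"); P=cloud(n,d)
    hsv=cv2.cvtColor(im,cv2.COLOR_BGR2HSV)
    m=((hsv[...,0]>4)&(hsv[...,0]<20)&(hsv[...,1]>150)&(hsv[...,2]>(200 if n=="top" else 190))).astype(np.uint8)
    m[(abs(P[...,2]-.19)>.015)]=0
    k,l,st,ce=cv2.connectedComponentsWithStats(m,connectivity=4)
    for i in range(1,k):
        if st[i,4]<200: continue
        cs=cv2.findContours((l==i).astype(np.uint8),cv2.RETR_EXTERNAL,cv2.CHAIN_APPROX_NONE)[0][0][:,0]
        w=np.array([ray(n,u,v,.19)[:2]*1000 for u,v in cs],np.float32)
        r=cv2.minAreaRect(w); print(n,st[i],r,np.round(cv2.boxPoints(r),1).tolist())
```

```text
top [ 316  136  112   59 3484] ((641.6267700195312, -72.92716979980469), (101.13797760009766, 284.9075622558594), 10.807655334472656) [[565.2000122070312, 57.5], [618.7000122070312, -222.3000030517578], [718.0, -203.39999389648438], [664.5999755859375, 76.5]]
top [ 322  175  110   40 1856] ((559.5396728515625, -88.27880859375), (49.823299407958984, 286.1483154296875), 10.539196014404297) [[508.8999938964844, 47.79999923706055], [561.2000122070312, -233.5], [610.2000122070312, -224.39999389648438], [557.9000244140625, 56.900001525878906]]
scene [193 150  47  22 754] ((576.264892578125, -182.13174438476562), (52.30799102783203, 99.3199691772461), 13.002678871154785) [[539.5999755859375, -139.60000610351562], [562.0, -236.39999389648438], [612.9000244140625, -224.60000610351562], [590.5999755859375, -127.9000015258789]]
scene [ 259  156   63   24 1095] ((547.727294921875, -25.73577880859375), (49.76526641845703, 140.11114501953125), 10.471115112304688) [[510.5, 38.599998474121094], [536.0, -99.0999984741211], [584.9000244140625, -90.0999984741211], [559.5, 47.70000076293945]]
scene [ 181  172  141   54 5058] ((641.79638671875, -74.22537231445312), (100.28026580810547, 283.96307373046875), 10.490771293640137) [[566.5999755859375, 56.29999923706055], [618.2999877929688, -223.0], [717.0, -204.6999969482422], [665.2000122070312, 74.5]]
```

```bash
cat >> h.py <<'E'
O=np.array([.5885,-.0833,.0]); YAW=np.radians(10.6)
Rc=np.array([[np.cos(YAW),-np.sin(YAW),0],[np.sin(YAW),np.cos(YAW),0],[0,0,1]])
def tocase(P): return (P-O)@Rc
def toworld(p): return np.asarray(p)@Rc.T+O
PIV=np.array([.020,0,.206])
E
python3 - <<'E'
from h import *
for n in ("top","scene"):
    im=cv2.imread(f"pics/{n}0.png"); d=np.load(f"{n}0.npy"); P=tocase(cloud(n,d))
    hsv=cv2.cvtColor(im,cv2.COLOR_BGR2HSV)
    m=(abs(P[...,0]-.02)<.08)&(abs(P[...,1])<.05)&(P[...,2]>.185)&(d>0)&(hsv[...,1]<90)
    q=P[m]*1000
    for lo,hi in ((185,198),(198,208),(208,218),(218,235),(235,255),(255,270),(270,282),(282,300)):
        s=q[(q[:,2]>=lo)&(q[:,2]<hi)]
        if len(s)>3: print(n,lo,hi,len(s),np.round(np.percentile(s,[3,50,97],0)).tolist())
    # overlay model points
    big=cv2.resize(im,None,fx=8,fy=8,interpolation=cv2.INTER_CUBIC)
    pts=[]
    for y in (-.021,.021):
        for a in (1.57,1.7,1.8):
            pts.append(PIV+[.084*np.cos(a),y,.084*np.sin(a)])
    pts+= [PIV+[0,y,0] for y in (-.024,.024)]+[np.array([-.01,y,.199]) for y in (-.017,.017)]+[np.array([0,y,.19]) for y in (-.14,.14,-.04,.04)]
    uv=proj(n,toworld(pts))
    for k,(u,v) in enumerate(uv): cv2.circle(big,(int(u*8+4),int(v*8+4)),3,[(255,0,0),(0,255,0),(0,0,255)][k%3] if k<6 else (255,0,255),-1)
    c=proj(n,toworld(PIV+[0,0,.03]))[0]*8; c=c.astype(int)
    cv2.imwrite(f"pics/{n}0o.png",big[c[1]-280:c[1]+280,c[0]-350:c[0]+350])
E
```

```text
top 185 198 196 [[-20.0, -28.0, 186.0], [10.0, 3.0, 190.0], [37.0, 26.0, 197.0]]
top 198 208 42 [[-16.0, -23.0, 199.0], [-12.0, 3.0, 201.0], [23.0, 23.0, 205.0]]
top 208 218 26 [[11.0, -25.0, 208.0], [22.0, 19.0, 212.0], [30.0, 23.0, 218.0]]
top 218 235 55 [[17.0, -19.0, 219.0], [24.0, 0.0, 223.0], [29.0, 17.0, 234.0]]
top 235 255 32 [[11.0, -12.0, 235.0], [30.0, 2.0, 243.0], [35.0, 17.0, 254.0]]
top 255 270 44 [[18.0, -13.0, 257.0], [35.0, -1.0, 265.0], [41.0, 8.0, 268.0]]
top 270 282 6 [[4.0, -16.0, 270.0], [7.0, 11.0, 277.0], [10.0, 19.0, 280.0]]
top 282 300 43 [[1.0, -21.0, 283.0], [3.0, 0.0, 286.0], [6.0, 17.0, 288.0]]
scene 185 198 328 [[-21.0, -35.0, 190.0], [21.0, -3.0, 193.0], [35.0, 24.0, 196.0]]
scene 198 208 67 [[-17.0, -25.0, 199.0], [-12.0, 5.0, 203.0], [29.0, 23.0, 207.0]]
scene 208 218 43 [[13.0, -29.0, 209.0], [22.0, 16.0, 212.0], [28.0, 23.0, 216.0]]
scene 218 235 73 [[16.0, -21.0, 220.0], [25.0, 2.0, 225.0], [27.0, 16.0, 234.0]]
scene 235 255 53 [[11.0, -22.0, 235.0], [28.0, 1.0, 246.0], [34.0, 16.0, 254.0]]
scene 255 270 93 [[9.0, -22.0, 257.0], [34.0, -4.0, 267.0], [39.0, 15.0, 269.0]]
scene 270 282 75 [[4.0, -22.0, 271.0], [6.0, -2.0, 277.0], [28.0, 16.0, 282.0]]
scene 282 300 104 [[-0.0, -23.0, 282.0], [4.0, -3.0, 288.0], [7.0, 16.0, 292.0]]
```

View pics/top0o.png

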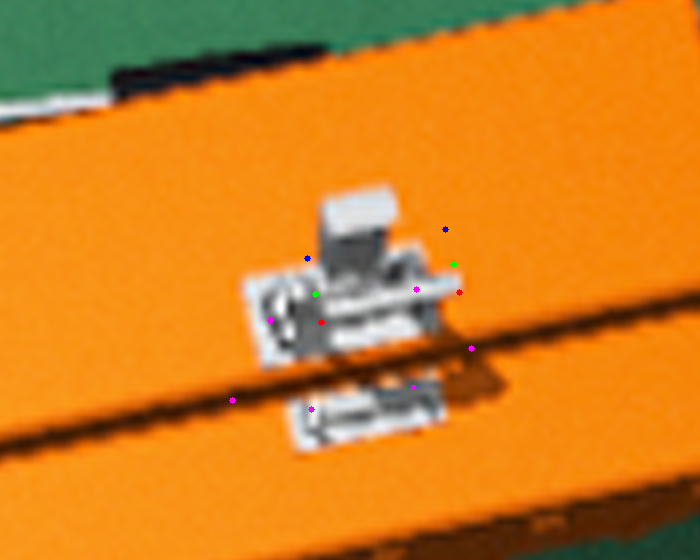

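View pics/scene0o.png

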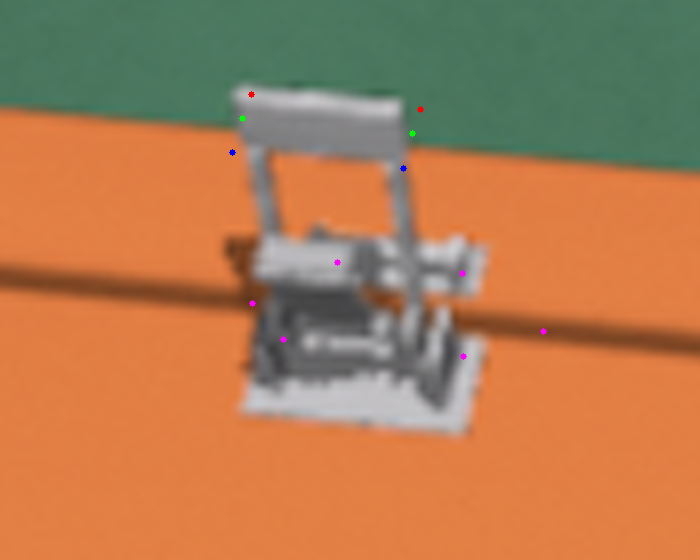

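```bash
sed -i 's/^O=np.array.*$/O=np.array([.5890,-.0848,.0]); YAW=np.radians(10.6)/' h.py
cat >> h.py <<'E'
from scipy.spatial.transform import Rotation as Ro
def delta(pc,pw=None):
    """tool-axis cm shift to case-frame point(s), and turn to aligned pointing-down orientation"""
    s=read_state(); R=Ro.from_euler('xyz',s['tcp_rot']); w=toworld(np.atleast_2d(pc))
    Rt=Ro.from_euler('xyz',[np.pi,0,YAW-np.pi/2])
    print('turn',np.round(np.degrees((R.inv()*Rt).as_rotvec()),2)); print(np.round(R.inv().apply(w-s['position'])*100,2).tolist())
def show():
    s=read_state(); print('t',round(s['t'],2),'case',np.round(tocase(s['position'])*1000,1),'F case',np.round(s['contact_force']@Rc,1),'gap',round(s['finger_gap'],3),'rot',np.round(np.degrees(s['tcp_rot']),1))
E
python3 -c "
from h import *
show(); delta([[.045,0,.37],[.045,0,.277]])"
```

```text
t 0.1 case [-441.4 -446.2  204.5] F case [ 0.6 -0.2  0.2] gap 0.997 rot [-1.80e+02  1.00e-01 -6.86e+01]
turn [-1.000e-02  1.000e-01  1.081e+01]
[[-34.73, -56.15, -16.48], [-34.72, -56.15, -7.18]]
```

```bash
python3 -m handwheel '[[[0,0,0],[0,0,-5],-0.38],[[0,0,0],[0,0,-10],-0.38],[[0,0,3],[-2,-3,-14],-0.38],[[0,0,6],[-4,-6,-16.5],-0.38],[[0,0,10.8],[-7,-11,-16.5],-0.38],[[0,0,10.8],[-10,-15,-16.5],-0.38],[[0,0,10.8],[-13,-20,-16.5],-0.38],[[0,0,10.8],[-16,-25,-16.5],-0.38],[[0,0,10.8],[-19,-30,-16.5],-0.38],[[0,0,10.8],[-22,-35,-16.5],-0.38],[[0,0,10.8],[-25,-40,-16.5],-0.38],[[0,0,10.8],[-28,-45,-16.5],-0.38],[[0,0,10.8],[-31,-50,-16.5],-0.38],[[0,0,10.8],[-34,-55,-16.5],-0.38],[[0,0,10.8],[-34.7,-56.2,-16.5],-0.38],[[0,0,10.8],[-34.7,-56.2,-16.5],-0.38],[[0,0,10.8],[-34.7,-56.2,-16.5],-0.38],[[0,0,10.8],[-34.7,-56.2,-16.5],-0.38]]'
python3 -c "
from h import *
show(); delta([[.045,0,.37],[.045,0,.277]])
for n in ('top','scene'):
    im,d=get_image(n); cv2.imwrite(f'pics/{n}1.png',im); np.save(n+'1.npy',d)
    big=cv2.resize(im,None,fx=4,fy=4,interpolation=cv2.INTER_CUBIC)
    c=(proj(n,toworld([.03,0,.25]))[0]*4).astype(int)
    y0=max(c[1]-280,0);cv2.imwrite(f'pics/{n}1z.png',big[y0:y0+560,c[0]-350:c[0]+350])
"
```

```text
t: 1.9
position: [0.6337, -0.0761, 0.3694]
tcp_rot: [3.14, 0.002, -1.384]
contact_force: [-1.0, -0.8, -0.8]
finger_gap: 0.309
t 1.9 case [ 45.6   0.4 369.4] F case [-1.1 -0.6 -0.8] gap 0.309 rot [ 1.799e+02  1.000e-01 -7.930e+01]
turn [0.09 0.12 0.1 ]
[[0.04, 0.06, -0.06], [0.05, 0.04, 9.24]]
```

View pics/top1z.png

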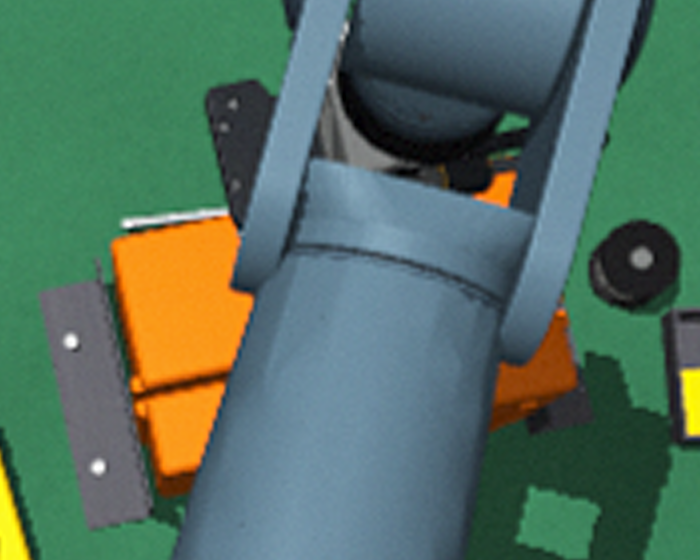

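View pics/scene1z.png

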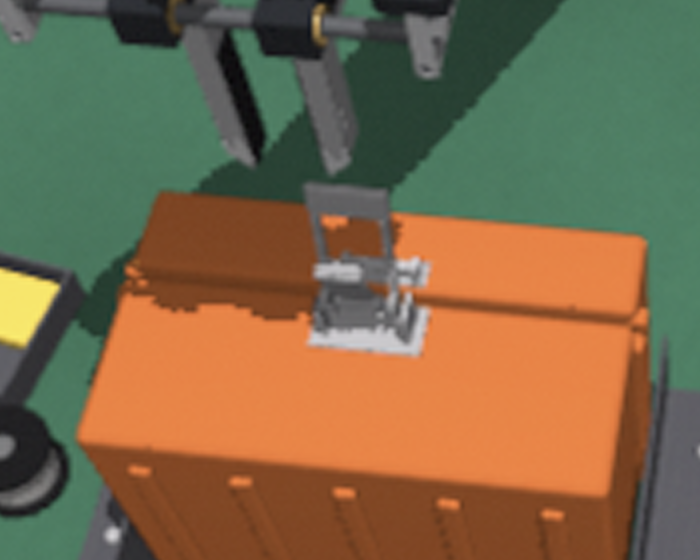

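The top view is blocked by the arm. In the scene crop the two fingers hang with their tips at about (250,160) and (335,165), and the lever plate's top edge is at (345,190). I'll use the fingertips to correct the scene camera against the robot.

Run:
```python
from h import *
n='scene'; im=cv2.imread('pics/scene1.png'); d=np.load('scene1.npy'); P=tocase(cloud(n,d))
m=(abs(P[...,0]-.045)<.03)&(abs(P[...,1])<.05)&(P[...,2]>.35)&(P[...,2]<.42)&(d>0)
q=P[m]*1000
for lo,hi in ((360,370),(370,380),(380,390),(390,400),(400,410)):
    s=q[(q[:,2]>=lo)&(q[:,2]<hi)]
    for sg in (-1,1):
        t=s[s[:,1]*sg>0]
        if len(t): print(lo,sg,len(t),t.min(0).round(1),t.max(0).round(1))
big=cv2.resize(im,None,fx=8,fy=8,interpolation=cv2.INTER_CUBIC)
tc=tocase(read_state()['position'])
for y in (-.027,-.0145,.0145,.027):
  for x in (-.008,.008):
    for z in (0,.03):
      u,v=proj(n,toworld(tc+[x,y,z]))[0]; cv2.circle(big,(int(u*8+4),int(v*8+4)),3,(0,0,255) if z==0 else (255,0,0),-1)
for y in (-.021,.021):
  for a in (1.78,):
    for h in (-.003,.003):
      u,v=proj(n,toworld(PIV+[.084*np.cos(a)-h*np.sin(a),y,.084*np.sin(a)+h*np.cos(a)]))[0]; cv2.circle(big,(int(u*8+4),int(v*8+4)),3,(0,255,0),-1)
c=(proj(n,toworld([.03,0,.33]))[0]*8).astype(int)
cv2.imwrite('pics/s1f.png',big[max(c[1]-300,0):c[1]+300,c[0]-350:c[0]+350])
```

```text
370 -1 31 [ 35.8 -24.6 370.9] [ 53.5 -13.8 380. ]
370 1 10 [ 50.6  14.9 371.8] [ 53.1  22.4 379.7]
380 -1 41 [ 34.7 -25.7 380.3] [ 53.7 -13.8 389.9]
380 1 42 [ 35.4  15.3 380.2] [ 53.9  27.7 389.9]
390 -1 46 [ 34.8 -25.7 390.3] [ 53.8 -13.8 399.9]
390 1 43 [ 33.8  14.8 390. ] [ 53.7  27.3 399.9]
400 -1 51 [ 35.5 -26.4 400.2] [ 54.  -13.8 410. ]
400 1 45 [ 34.5  14.8 400.4] [ 54.2  27.5 409.5]
```

View pics/s1f.png

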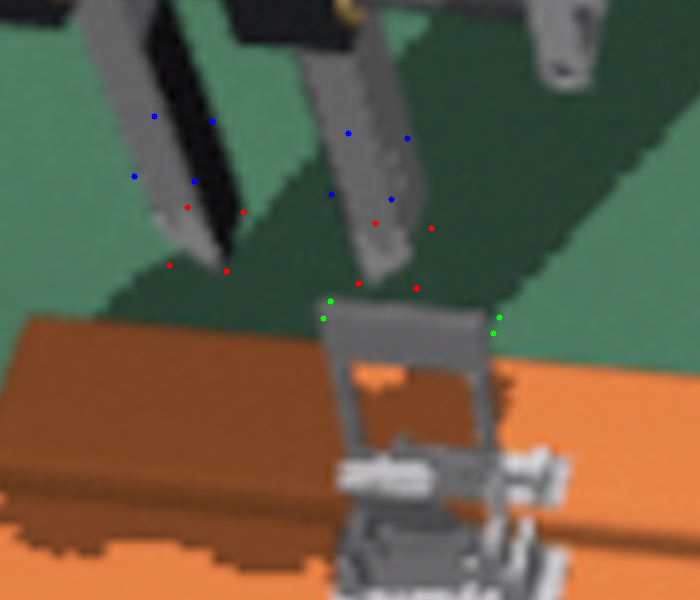

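Run:
```python
from h import *
show()
r=.072
a=np.array([1.6,1.78,1.9,2.0,2.1,2.2,2.3,2.4,2.45])
p=np.c_[.020+r*np.cos(a)+.003*np.sin(a)+.008, a*0-.0008, .206+r*np.sin(a)-.003*np.cos(a)]
delta(np.r_[[[.045,-.0008,.277]],p])
```

```text
t 2.0 case [ 44.9  -0.9 370. ] F case [-0.1 -0.8  0. ] gap 0.309 rot [ 1.80e+02  1.00e-01 -7.94e+01]
turn [ 0.04  0.09 -0.05]
[[0.0, -0.02, 9.3], [0.0, 1.59, 9.19], [0.0, 2.88, 9.29], [0.0, 3.72, 9.49], [0.01, 4.4, 9.73], [0.01, 5.06, 10.03], [0.01, 5.67, 10.4], [0.01, 6.25, 10.83], [0.01, 6.79, 11.32], [0.01, 7.03, 11.58]]
```

Now I lower the fingers beside the lever, clear of it, and then push along the arc to about 2.2 rad.

```bash
python3 -m handwheel '[[[0,0,0],[0,0,3],-0.38],[[0,0,0],[0,0,6],-0.38],[[0,0,0],[0,0,8.5],-0.38],[[0,0,0],[0,0.5,9.2],-0.38],[[0,0,0],[0,1.2,9.2],-0.38],[[0,0,0],[0,2.0,9.2],-0.38],[[0,0,0],[0,2.6,9.25],-0.38],[[0,0,0],[0,3.2,9.35],-0.38],[[0,0,0],[0,3.7,9.5],-0.38],[[0,0,0],[0,4.05,9.6],-0.38],[[0,0,0],[0,4.4,9.75],-0.38],[[0,0,0],[0,4.75,9.9],-0.38],[[0,0,0],[0,5.05,10.0],-0.38],[[0,0,0],[0,5.05,10.0],-0.38]]'
python3 -c "
from h import *
show()
n='scene'
im,d=get_image(n); cv2.imwrite(f'pics/{n}2.png',im); np.save(n+'2.npy',d)
big=cv2.resize(im,None,fx=6,fy=6,interpolation=cv2.INTER_CUBIC)
c=(proj(n,toworld([.0,0,.25]))[0]*6).astype(int)
y0=max(c[1]-280,0);cv2.imwrite(f'pics/{n}2z.png',big[y0:y0+560,c[0]-350:c[0]+350])
"
```

```text
t: 3.4
position: [0.5831, -0.0865, 0.2696]
tcp_rot: [3.14, 0.002, -1.387]
contact_force: [-0.1, 0.3, -0.0]
finger_gap: 0.311
t 3.4 case [ -6.1  -0.6 269.6] F case [-0.   0.3 -0. ] gap 0.311 rot [ 1.799e+02  1.000e-01 -7.950e+01]
```

View pics/scene2z.png

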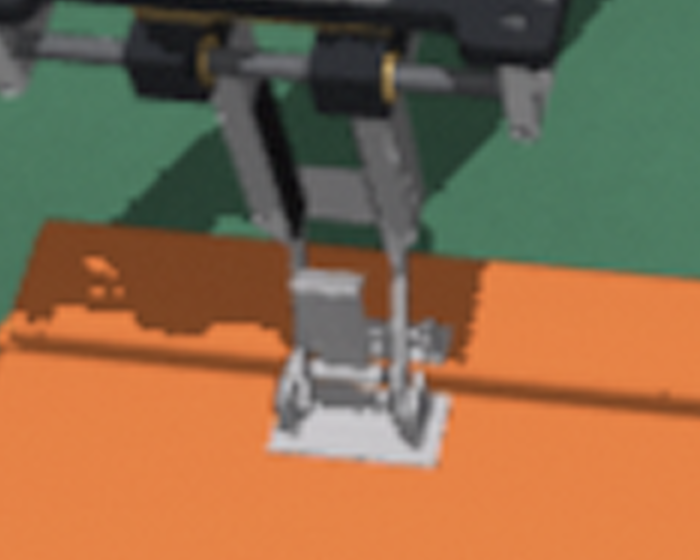

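The lever leans behind the fingers, its plate at about (340,190). The claw is still standing with its top at (325,285), between the fingers. I continue to about 2.43.

```bash
python3 -m handwheel '[[[0,0,0],[0,0.35,0.2],-0.38],[[0,0,0],[0,0.7,0.4],-0.38],[[0,0,0],[0,1.0,0.65],-0.38],[[0,0,0],[0,1.3,0.85],-0.38],[[0,0,0],[0,1.55,1.1],-0.38],[[0,0,0],[0,1.8,1.3],-0.38],[[0,0,0],[0,1.95,1.45],-0.38],[[0,0,0],[0,1.95,1.45],-0.38],[[0,0,0],[0,1.95,1.45],-0.38],[[0,0,0],[0,1.95,1.45],-0.38]]'
python3 -c "
from h import *
show()
n='scene'
im,d=get_image(n); cv2.imwrite(f'pics/{n}3.png',im); np.save(n+'3.npy',d)
big=cv2.resize(im,None,fx=6,fy=6,interpolation=cv2.INTER_CUBIC)
c=(proj(n,toworld([.0,0,.25]))[0]*6).astype(int)
y0=max(c[1]-280,0);cv2.imwrite(f'pics/{n}3z.png',big[y0:y0+560,c[0]-350:c[0]+350])
"
```

```text
t: 4.45
position: [0.5641, -0.0901, 0.2553]
tcp_rot: [3.14, 0.002, -1.387]
contact_force: [0.1, 0.1, 0.4]
finger_gap: 0.314
t 4.45 case [-25.4  -0.6 255.3] F case [0.1 0.1 0.4] gap 0.314 rot [ 1.799e+02  1.000e-01 -7.940e+01]
```

View pics/scene3z.png

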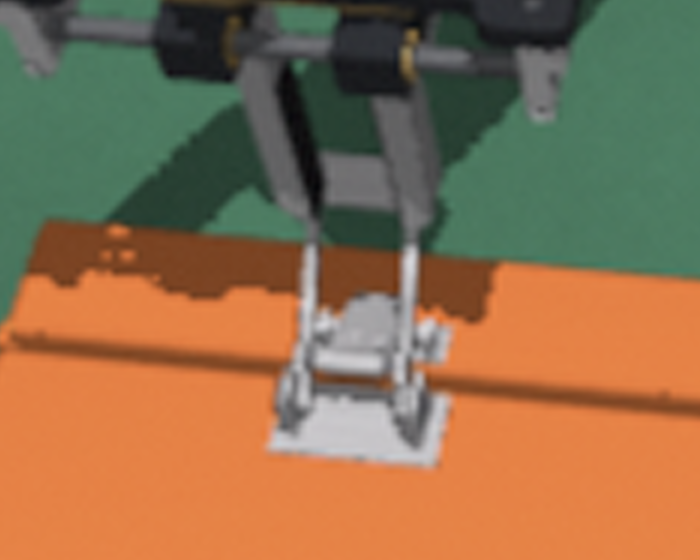

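The claw has dropped onto the lid side: its shank is now at about (365,315), over the keeper. I back off, rise, and measure the lever and claw.

```bash
python3 -m handwheel '[[[0,0,0],[0,-0.5,-0.5],-0.38],[[0,0,0],[0,-1.5,-3],-0.38],[[0,0,0],[0,-1.5,-7],-0.38],[[0,0,0],[0,0,-10.5],-0.38],[[0,0,0],[0,4,-10.5],-0.38],[[0,0,0],[0,7,-10.5],-0.38],[[0,0,0],[0,7,-10.5],-0.38],[[0,0,0],[0,7,-10.5],-0.38]]'
python3 -c "
from h import *
show()
n='scene'
im,d=get_image(n); cv2.imwrite(f'pics/{n}4.png',im); np.save(n+'4.npy',d)
big=cv2.resize(im,None,fx=8,fy=8,interpolation=cv2.INTER_CUBIC)
c=(proj(n,toworld([-.02,0,.23]))[0]*8).astype(int)
y0=max(c[1]-280,0);cv2.imwrite(f'pics/{n}4z.png',big[y0:y0+560,c[0]-350:c[0]+350])
P=tocase(cloud(n,d))*1000
hsv=cv2.cvtColor(im,cv2.COLOR_BGR2HSV)
m=(abs(P[...,0]+20)<70)&(abs(P[...,1])<35)&(P[...,2]>185)&(P[...,2]<290)&(d>0)&(hsv[...,1]<90)
q=P[m]; 
for x in range(-80,50,6):
    s=q[(q[:,0]>=x)&(q[:,0]<x+6)]
    for nm,k in (('mid',abs(s[:,1]+1)<9),('arm',(abs(s[:,1]+1)>15))):
        t=s[k]
        if len(t): print(x,nm,len(t),np.percentile(t[:,2],[5,50,95]).round(0),t[:,1].min().round(),t[:,1].max().round())
"
```

```text
t: 5.3
position: [0.4958, -0.1031, 0.3611]
tcp_rot: [-3.142, 0.001, -1.387]
contact_force: [0.5, 0.4, 1.0]
finger_gap: 0.31
t 5.3 case [-95.   -0.9 361.1] F case [0.6 0.3 1. ] gap 0.31 rot [-1.80e+02  1.00e-01 -7.95e+01]
-56 mid 1 [191. 191. 191.] -2.0 -2.0
-50 mid 8 [190. 260. 261.] -9.0 7.0
-50 arm 2 [261. 261. 261.] -22.0 -17.0
-44 mid 35 [192. 259. 263.] -9.0 7.0
-44 arm 26 [255. 259. 263.] -21.0 19.0
-38 mid 30 [251. 255. 257.] -10.0 7.0
-38 arm 21 [251. 254. 257.] -21.0 20.0
-32 mid 13 [199. 202. 254.] -9.0 5.0
-32 arm 17 [244. 249. 253.] -21.0 18.0
-26 mid 13 [203. 204. 205.] -10.0 6.0
-26 arm 25 [191. 243. 248.] -35.0 22.0
-20 mid 11 [206. 207. 209.] -8.0 7.0
-20 arm 30 [192. 205. 244.] -33.0 21.0
-14 mid 15 [193. 209. 211.] -9.0 7.0
-14 arm 50 [191. 203. 238.] -32.0 22.0
-8 mid 14 [201. 212. 214.] -9.0 8.0
-8 arm 11 [211. 232. 234.] -33.0 17.0
-2 mid 19 [190. 216. 218.] -10.0 6.0
-2 arm 17 [220. 225. 231.] -21.0 18.0
4 mid 25 [191. 193. 220.] -9.0 8.0
4 arm 21 [191. 218. 225.] -24.0 26.0
10 mid 44 [191. 223. 226.] -10.0 8.0
10 arm 42 [192. 214. 226.] -35.0 27.0
16 mid 25 [191. 193. 223.] -9.0 8.0
16 arm 62 [192. 210. 221.] -33.0 28.0
22 mid 22 [192. 193. 195.] -10.0 7.0
22 arm 55 [191. 195. 216.] -31.0 27.0
28 mid 22 [191. 193. 194.] -9.0 8.0
28 arm 45 [190. 193. 213.] -34.0 27.0
34 mid 6 [191. 192. 193.] -8.0 5.0
34 arm 12 [191. 192. 194.] -30.0 26.0
```

View pics/scene4z.png

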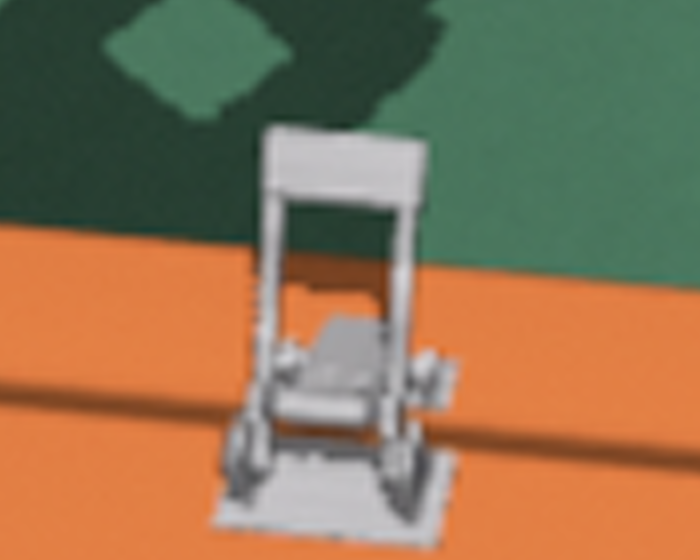

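The lever rests at about 2.44 rad, its end at case (-46, 261). The claw slopes over the bar, with its end at about (-32, 200), beyond the bar at about -13. I go to the lid side and push the lever back.

Run:
```python
from h import *
show()
p=[[-.095,0,.243],[-.065,0,.243],[-.052,0,.243],[-.026,0,.247],[-.002,0,.262]]
delta(np.array(p)-[0,.0008,0])
```

```text
t 5.35 case [-94.7  -0.8 360.8] F case [-1.1 -0.1 -0.8] gap 0.31 rot [ 1.80e+02  1.00e-01 -7.94e+01]
turn [ 0.03  0.1  -0.04]
[[0.02, 0.02, 11.78], [0.01, -2.98, 11.77], [0.01, -4.28, 11.77], [0.01, -6.88, 11.37], [0.01, -9.28, 9.87]]
```

```bash
python3 -m handwheel '[[[0,0,0],[0,0,4],-0.38],[[0,0,0],[0,0,8],-0.38],[[0,0,0],[0,0,11],-0.38],[[0,0,0],[0,-1,11.8],-0.38],[[0,0,0],[0,-2.5,11.8],-0.38],[[0,0,0],[0,-3.5,11.8],-0.38],[[0,0,0],[0,-4.3,11.8],-0.38],[[0,0,0],[0,-5,11.7],-0.38],[[0,0,0],[0,-5.6,11.6],-0.38],[[0,0,0],[0,-6.2,11.5],-0.38],[[0,0,0],[0,-6.8,11.4],-0.38],[[0,0,0],[0,-7.3,11.1],-0.38],[[0,0,0],[0,-7.8,10.8],-0.38],[[0,0,0],[0,-8.3,10.5],-0.38],[[0,0,0],[0,-8.8,10.2],-0.38],[[0,0,0],[0,-9.3,9.9],-0.38],[[0,0,0],[0,-9.3,9.9],-0.38]]'
python3 -c "
from h import *
show()
n='scene'
im,d=get_image(n); cv2.imwrite(f'pics/{n}5.png',im); np.save(n+'5.npy',d)
big=cv2.resize(im,None,fx=8,fy=8,interpolation=cv2.INTER_CUBIC)
c=(proj(n,toworld([-.0,0,.24]))[0]*8).astype(int)
y0=max(c[1]-280,0);cv2.imwrite(f'pics/{n}5z.png',big[y0:y0+560,c[0]-350:c[0]+350])
p=[[.009,0,.272]]
r=.068
for a in (1.4,1.2,1.0,.8,.6,.4,.2,0,-.05): p.append([.012+r*np.cos(a)-.003*np.sin(a),0,.206+r*np.sin(a)+.003*np.cos(a)])
delta(np.array(p)-[0,.0008,0])
"
```

```text
t: 7.05
position: [0.5882, -0.0857, 0.2622]
tcp_rot: [-3.141, 0.001, -1.386]
contact_force: [-0.0, -0.1, 0.4]
finger_gap: 0.307
t 7.05 case [ -0.9  -0.8 262.2] F case [-0.  -0.   0.4] gap 0.307 rot [-1.80e+02  1.00e-01 -7.94e+01]
turn [-0.03  0.08 -0.03]
[[-0.0, -1.02, -0.99], [-0.0, -2.18, -1.15], [-0.0, -3.5, -0.84], [-0.0, -4.74, -0.28], [-0.0, -5.84, 0.52], [-0.0, -6.76, 1.52], [-0.0, -7.46, 2.69], [-0.0, -7.92, 3.97], [0.0, -8.12, 5.31], [0.0, -8.12, 5.65]]
```

View pics/scene5z.png

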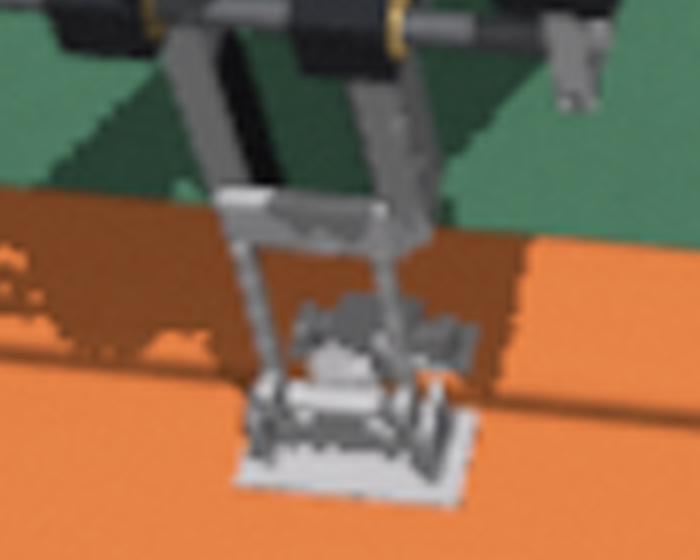

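The fingers now sit behind the lever, its plate at about (300,215), and the claw still lies over the bar around (345,340). I carry on to about 1.0 and check the claw and the force.

```bash
python3 -m handwheel '[[[0,0,0],[0,-0.6,-0.6],-0.38],[[0,0,0],[0,-1.1,-1.0],-0.38],[[0,0,0],[0,-1.6,-1.1],-0.38],[[0,0,0],[0,-2.2,-1.15],-0.38],[[0,0,0],[0,-2.8,-1.0],-0.38],[[0,0,0],[0,-3.5,-0.85],-0.38],[[0,0,0],[0,-3.5,-0.85],-0.38]]'
python3 -c "
from h import *
show()
n='scene'
im,d=get_image(n); cv2.imwrite(f'pics/{n}6.png',im); np.save(n+'6.npy',d)
big=cv2.resize(im,None,fx=8,fy=8,interpolation=cv2.INTER_CUBIC)
c=(proj(n,toworld([-.0,0,.24]))[0]*8).astype(int)
y0=max(c[1]-280,0);cv2.imwrite(f'pics/{n}6z.png',big[y0:y0+560,c[0]-350:c[0]+350])
P=tocase(cloud(n,d))*1000
hsv=cv2.cvtColor(im,cv2.COLOR_BGR2HSV)
m=(abs(P[...,0]+20)<70)&(abs(P[...,1]+1)<9)&(P[...,2]>185)&(P[...,2]<290)&(d>0)&(hsv[...,1]<90)
q=P[m]
for x in range(-40,60,5):
    t=q[(q[:,0]>=x)&(q[:,0]<x+5)]
    if len(t): print(x,len(t),np.percentile(t[:,2],[5,50,95]).round(0))
"
```

```text
t: 7.8
position: [0.6232, -0.0793, 0.2702]
tcp_rot: [-3.141, 0.001, -1.386]
contact_force: [0.1, -0.4, 1.1]
finger_gap: 0.309
t 7.8 case [ 34.6  -0.8 270.2] F case [-0.  -0.4  1.1] gap 0.309 rot [-1.799e+02  1.000e-01 -7.940e+01]
-20 2 [203. 204. 204.]
-15 3 [194. 205. 209.]
-10 5 [192. 194. 208.]
-5 5 [209. 210. 211.]
0 6 [210. 211. 212.]
5 3 [193. 212. 213.]
10 3 [214. 215. 215.]
15 15 [192. 215. 217.]
20 26 [191. 194. 219.]
25 31 [192. 194. 221.]
30 38 [192. 215. 221.]
35 1 [193. 193. 193.]
45 17 [271. 285. 286.]
```

View pics/scene6z.png

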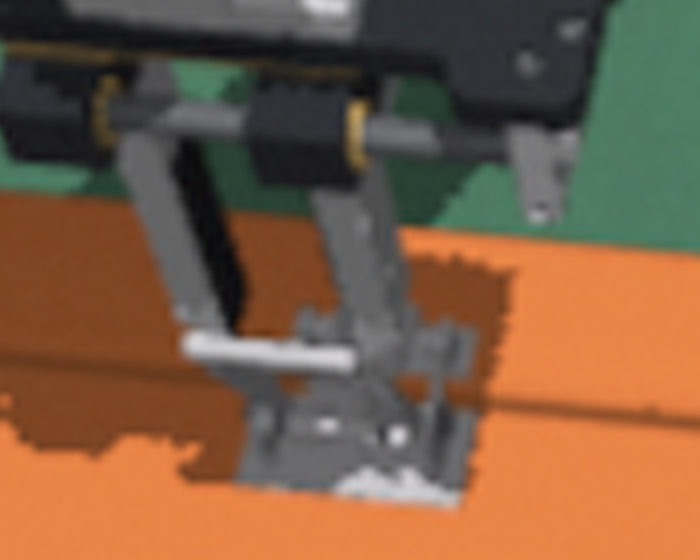

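The lever's end is at about (270,352) in the crop, roughly 1.2 rad. The claw spans from (30,220) to the bar at about -18 and is still in place. I push on through centre.

Run:
```python
from h import *
show()
r=.068;p=[]
for a in (1.1,1.0,.9,.8,.7,.6,.5,.4,.3,.2,.1,0,-.05): p.append([.012+r*np.cos(a)-.003*np.sin(a),-.0008,.206+r*np.sin(a)+.003*np.cos(a)])
delta(p)
```

```text
t 7.85 case [ 34.4  -0.8 270.4] F case [-1.5 -0.4  0.2] gap 0.311 rot [-1.799e+02  1.000e-01 -7.940e+01]
turn [-0.06  0.08 -0.02]
[[-0.0, -0.58, 0.24], [-0.0, -1.18, 0.55], [-0.0, -1.75, 0.93], [-0.0, -2.28, 1.35], [-0.0, -2.76, 1.83], [-0.0, -3.2, 2.35], [-0.0, -3.58, 2.92], [0.0, -3.9, 3.52], [0.0, -4.16, 4.15], [0.0, -4.36, 4.8], [0.0, -4.49, 5.47], [0.0, -4.55, 6.14], [0.0, -4.56, 6.48]]
```

```bash
python3 -m handwheel '[[[0,0,0],[0,-0.6,0.25],-0.38],[[0,0,0],[0,-0.9,0.4],-0.38],[[0,0,0],[0,-1.2,0.55],-0.38],[[0,0,0],[0,-1.5,0.75],-0.38],[[0,0,0],[0,-1.75,0.95],-0.38],[[0,0,0],[0,-2.0,1.15],-0.38],[[0,0,0],[0,-2.3,1.35],-0.38],[[0,0,0],[0,-2.3,1.35],-0.38]]'
python3 -c "
from h import *
show()
n='scene'
im,d=get_image(n); cv2.imwrite(f'pics/{n}7.png',im); np.save(n+'7.npy',d)
big=cv2.resize(im,None,fx=8,fy=8,interpolation=cv2.INTER_CUBIC)
c=(proj(n,toworld([-.0,0,.24]))[0]*8).astype(int)
y0=max(c[1]-280,0);cv2.imwrite(f'pics/{n}7z.png',big[y0:y0+560,c[0]-350:c[0]+350])
P=tocase(cloud(n,d))*1000
hsv=cv2.cvtColor(im,cv2.COLOR_BGR2HSV)
m=(abs(P[...,0]+20)<70)&(abs(P[...,1]+1)<9)&(P[...,2]>185)&(P[...,2]<290)&(d>0)&(hsv[...,1]<90)
q=P[m]
for x in range(-40,30,5):
    t=q[(q[:,0]>=x)&(q[:,0]<x+5)]
    if len(t): print(x,len(t),np.percentile(t[:,2],[5,50,95]).round(0))
"
```

```text
t: 8.65
position: [0.6459, -0.0749, 0.2564]
tcp_rot: [-3.14, 0.002, -1.386]
contact_force: [0.1, 0.3, 1.2]
finger_gap: 0.313
t 8.65 case [ 57.7  -0.8 256.4] F case [0.2 0.3 1.2] gap 0.313 rot [-1.799e+02  1.000e-01 -7.940e+01]
-20 5 [204. 205. 206.]
-15 6 [198. 206. 208.]
-10 6 [192. 206. 208.]
-5 3 [207. 207. 209.]
0 1 [210. 210. 210.]
5 2 [191. 192. 194.]
15 1 [208. 208. 208.]
20 6 [191. 211. 213.]
25 11 [191. 194. 214.]
```

View pics/scene7z.png

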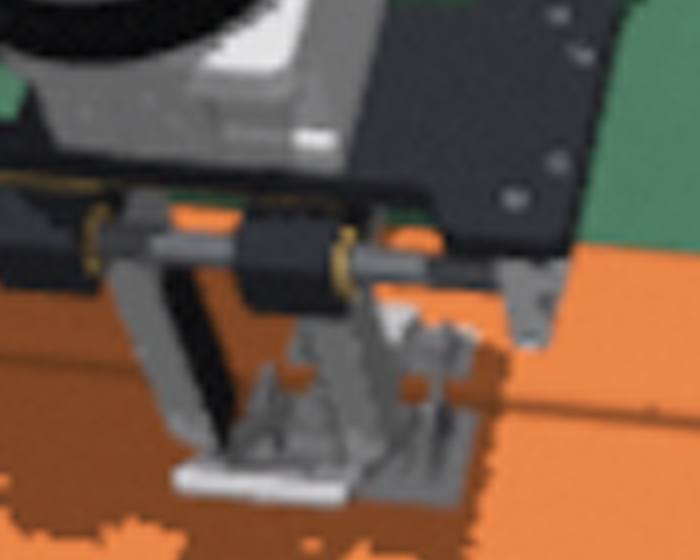

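The lever is at about 0.85 rad, its end at (260,485), and the shank lies flat on the bar at about z 205, so the hook is behind it rather than on top. I push down the rest of the way.

```bash
python3 -m handwheel '[[[0,0,0],[0,-0.25,0.25],-0.38],[[0,0,0],[0,-0.5,0.5],-0.38],[[0,0,0],[0,-0.7,0.75],-0.38],[[0,0,0],[0,-0.9,1.0],-0.38]]'
python3 -m handwheel '[[[0,0,0],[0,-0.2,0.3],-0.38],[[0,0,0],[0,-0.4,0.6],-0.38],[[0,0,0],[0,-0.55,0.9],-0.38]]'
python3 -c "
from h import *
show()
r=.068;p=[]
for a in (.4,.3,.2,.1,0,-.05): p.append([.012+r*np.cos(a)-.003*np.sin(a),-.0008,.206+r*np.sin(a)+.003*np.cos(a)])
delta(p)
n='scene'
im,d=get_image(n); cv2.imwrite(f'pics/{n}8.png',im); np.save(n+'8.npy',d)
big=cv2.resize(im,None,fx=8,fy=8,interpolation=cv2.INTER_CUBIC)
c=(proj(n,toworld([-.0,0,.24]))[0]*8).astype(int)
y0=max(c[1]-280,0);cv2.imwrite(f'pics/{n}8z.png',big[y0:y0+560,c[0]-350:c[0]+350])
"
```

```text
t: 9.1
position: [0.6549, -0.0732, 0.2463]
tcp_rot: [-3.14, 0.002, -1.386]
contact_force: [0.8, -0.4, 0.0]
finger_gap: 0.311
t: 9.4
position: [0.6605, -0.072, 0.2369]
tcp_rot: [-3.14, 0.002, -1.386]
contact_force: [0.3, 0.5, -0.6]
finger_gap: 0.308
t 9.4 case [ 72.6  -0.6 236.9] F case [ 0.4  0.5 -0.6] gap 0.308 rot [-1.799e+02  1.000e-01 -7.940e+01]
turn [-0.08  0.12 -0.  ]
[[0.02, -0.08, 0.16], [0.03, -0.34, 0.79], [0.03, -0.54, 1.44], [0.03, -0.67, 2.11], [0.03, -0.73, 2.79], [0.03, -0.74, 3.13]]
```

View pics/scene8z.png

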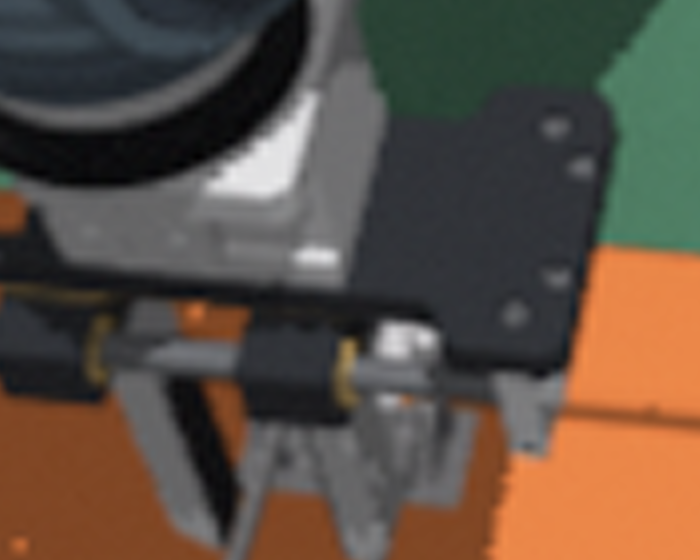

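The seam at (620,410) is now a thin line, so the lid has been drawn in. I press down to seat the lever.

```bash
python3 -m handwheel '[[[0,0,0],[0,-0.3,0.6],-0.38],[[0,0,0],[0,-0.5,1.2],-0.38],[[0,0,0],[0,-0.6,1.8],-0.38],[[0,0,0],[0,-0.65,2.3],-0.38],[[0,0,0],[0,-0.7,2.6],-0.38],[[0,0,0],[0,-0.7,2.8],-0.38],[[0,0,0],[0,-0.7,2.9],-0.38],[[0,0,0],[0,-0.7,2.9],-0.38]]'
```

```text
t: 10.25
position: [0.667, -0.0705, 0.2095]
tcp_rot: [-3.141, 0.002, -1.386]
contact_force: [-5.3, 0.5, 8.4]
finger_gap: 0.309
```

```bash
python3 -m handwheel '[[[0,0,0],[0,0,0.15],-0.38],[[0,0,0],[0,0,0.15],-0.38]]'
python3 -m handwheel '[[[0,0,0],[0,0,-0.5],-0.38],[[0,0,0],[0,0,-3],-0.38],[[0,0,0],[0,0,-7],-0.38],[[0,0,0],[0,0,-11],-0.38],[[0,0,0],[0,0,-15],-0.38],[[0,0,0],[3,5,-17],-0.38],[[0,0,0],[7,9,-17],-0.38],[[0,0,0],[11,13,-17],-0.38],[[0,0,0],[15,16,-17],-0.38],[[0,0,0],[20,18,-17],-0.38],[[0,0,0],[25,19,-17],-0.38],[[0,0,0],[30,20,-17],-0.38],[[0,0,0],[35,20,-17],-0.38],[[0,0,0],[40,20,-17],-0.38],[[0,0,0],[40,20,-17],-0.38]]'
cat > look.py <<'E'
from h import *
import sys
k=sys.argv[1]
show()
for n in ('scene','top'):
    im,d=get_image(n); cv2.imwrite(f'pics/{n}{k}.png',im); np.save(n+k+'.npy',d)
    big=cv2.resize(im,None,fx=8,fy=8,interpolation=cv2.INTER_CUBIC)
    c=(proj(n,toworld([.02,0,.21]))[0]*8).astype(int)
    y0=max(c[1]-280,0);cv2.imwrite(f'pics/{n}{k}z.png',big[y0:y0+560,c[0]-350:c[0]+350])
    P=tocase(cloud(n,d))*1000
    hsv=cv2.cvtColor(im,cv2.COLOR_BGR2HSV)
    q=P[(abs(P[...,1]+1)<22)&(P[...,2]>185)&(P[...,2]<290)&(d>0)&(hsv[...,1]<90)]
    for x in range(-40,115,8):
        s=q[(q[:,0]>=x)&(q[:,0]<x+8)]
        for nm,kk in (('mid',abs(s[:,1]+1)<9),('arm',(abs(s[:,1]+1)>14))):
            t=s[kk]
            if len(t): print(n,x,nm,len(t),np.percentile(t[:,2],[5,50,95]).round(0),end='; ')
    print()
E
python3 look.py 9
```

```text
t: 10.45
position: [0.667, -0.0705, 0.2096]
tcp_rot: [-3.141, 0.002, -1.385]
contact_force: [-3.5, 0.4, 7.4]
finger_gap: 0.306
t: 11.95
position: [0.5434, -0.5045, 0.3772]
tcp_rot: [3.142, 0.002, -1.388]
contact_force: [1.3, 0.4, -0.2]
finger_gap: 0.306
t 11.95 case [-122.  -404.2  377.2] F case [ 1.3  0.2 -0.2] gap 0.306 rot [ 1.80e+02  1.00e-01 -7.95e+01]
scene -24 mid 6 [205. 206. 207.]; scene -24 arm 5 [191. 193. 194.]; scene -16 mid 30 [198. 206. 209.]; scene -16 arm 25 [193. 203. 206.]; scene -8 mid 30 [198. 206. 208.]; scene -8 arm 25 [190. 195. 204.]; scene 0 mid 27 [203. 205. 207.]; scene 0 arm 1 [192. 192. 192.]; scene 8 mid 30 [192. 204. 206.]; scene 8 arm 15 [192. 195. 213.]; scene 16 mid 32 [198. 204. 207.]; scene 16 arm 32 [192. 210. 215.]; scene 24 mid 26 [195. 204. 206.]; scene 24 arm 33 [193. 209. 214.]; scene 32 mid 36 [191. 202. 207.]; scene 32 arm 31 [191. 204. 212.]; scene 40 mid 1 [191. 191. 191.]; scene 40 arm 15 [209. 211. 213.]; scene 48 mid 2 [192. 192. 193.]; scene 48 arm 15 [210. 211. 212.]; scene 56 mid 1 [191. 191. 191.]; scene 56 arm 14 [209. 211. 212.]
[... 468 characters left out ...]
 top -8 arm 11 [188. 200. 203.]; top 0 mid 24 [200. 202. 206.]; top 8 mid 20 [200. 201. 204.]; top 8 arm 19 [188. 190. 205.]; top 16 mid 23 [197. 202. 205.]; top 16 arm 23 [190. 207. 211.]; top 24 mid 22 [191. 201. 203.]; top 24 arm 22 [188. 208. 212.]; top 32 mid 15 [197. 202. 206.]; top 32 arm 16 [196. 208. 211.]; top 40 arm 10 [190. 206. 210.]; top 48 arm 10 [205. 208. 211.]; top 56 arm 15 [188. 206. 210.]; top 64 arm 13 [191. 207. 212.]; top 72 arm 11 [198. 209. 211.]; top 80 mid 1 [208. 208. 208.]; top 80 arm 11 [197. 208. 211.]; top 88 mid 22 [206. 208. 210.]; top 88 arm 17 [201. 208. 209.]; top 96 mid 20 [204. 207. 210.]; top 96 arm 18 [204. 207. 210.]; top 104 mid 1 [206. 206. 206.];
```

View pics/scene9z.png

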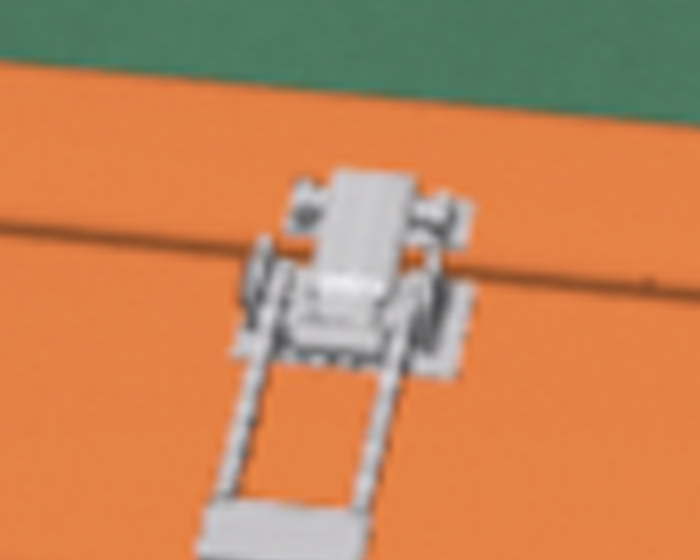

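View pics/top9z.png

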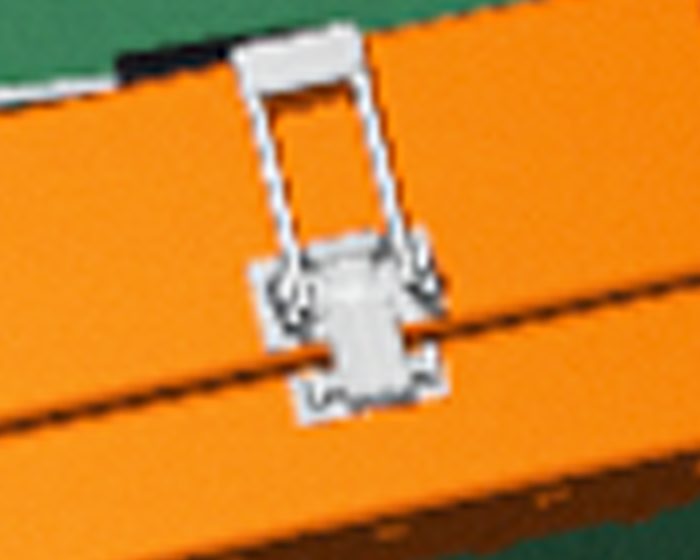

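The lever lies level, its plate at about (285,530) in the scene crop and (300,60) in the top crop. The claw lies across the keeper and the seam is thinner. Last check: how far the lid moved, and whether the bystanders stayed put.

Run:
```python
from h import *
for n in ('top','scene'):
  for k in '09':
    im=cv2.imread(f'pics/{n}{k}.png'); h=cv2.cvtColor(im,cv2.COLOR_BGR2HSV)
    # seam darkness width along case x at z=.19, several y
    w=[]
    for y in (-.11,-.09,-.07,.06,.08,.10):
        xs=np.arange(-.02,.02,.0005); uv=proj(n,toworld(np.c_[xs,xs*0+y,xs*0+.19])).astype(np.float32)
        g=cv2.remap(im[...,2],uv[:,:1],uv[:,1:],cv2.INTER_LINEAR).ravel().astype(float)
        w.append(((g.max()-g)/g.max()).clip(0).sum()*.5)
    m=((h[...,0]>20)&(h[...,0]<35)&(h[...,1]>150)&(h[...,2]>120)).astype(np.uint8)
    K,l,st,ce=cv2.connectedComponentsWithStats(m)
    xe=np.arange(-.085,-.04,.0005); e=[]
    print(n,k,'seam integral mm',np.round(w,1),'yellow',[ce[i].round(1).tolist() for i in range(1,K) if st[i,4]>40])
  a,b=[cv2.imread(f'pics/{n}{k}.png') for k in '09']
  cv2.imwrite(f'pics/{n}cmp.png',cv2.resize(np.hstack([a[90:290,100:480] if n=='scene' else a[100:280,200:520],b[90:290,100:480] if n=='scene' else b[100:280,200:520]]),None,fx=1.05,fy=1.05))
```

```text
top 0 seam integral mm [5.  5.4 4.6 5.5 4.7 5.4] yellow [[467.8, 196.8], [280.9, 233.2]]
top 9 seam integral mm [3.2 2.9 2.5 3.  2.6 3.5] yellow [[467.8, 196.8], [280.9, 233.2]]
scene 0 seam integral mm [3.7 3.5 3.5 3.4 3.4 3.5] yellow [[372.5, 220.4]]
scene 9 seam integral mm [2.4 2.3 2.3 2.1 2.  2. ] yellow [[372.3, 220.4]]
```

View pics/scenecmp.png

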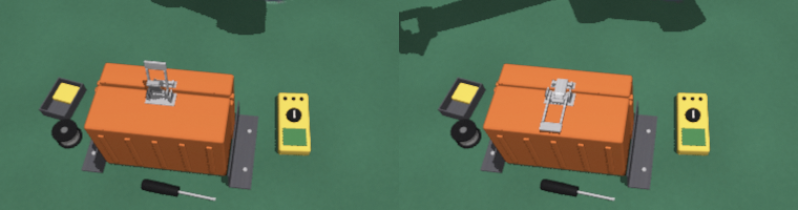

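View pics/scene9.png

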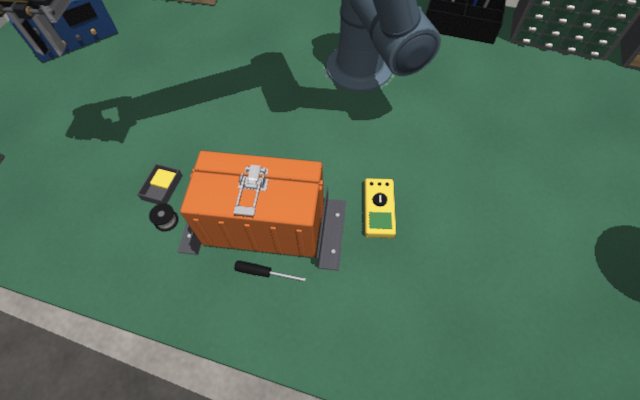

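Run:
```python
from h import *
n='top'
for k in '09':
    im=cv2.imread(f'pics/{n}{k}.png').astype(np.float32)
    out=[]
    for y in (-.11,-.09,-.07,-.05,.05,.07,.09,.11):
        # red profile along case x at z=.19: lid outer edge (bright->dark side/green), seam edges at half level
        xs=np.arange(-.075,.02,.0002); uv=proj(n,toworld(np.c_[xs,xs*0+y,xs*0+.19])).astype(np.float32)
        g=cv2.remap(im[...,2],uv[:,:1],uv[:,1:],cv2.INTER_CUBIC).ravel()
        i0=np.argmin(abs(xs+.03)); lo=i0-np.argmax(g[i0::-1]<170); hi=i0+np.argmax(g[i0:]<190); 
        j=len(xs)-1; b=j-np.argmax(g[j::-1]<190)
        out.append([xs[lo]*1e3,xs[hi]*1e3,xs[b]*1e3,g[hi:b].min() if b>hi else -1])
    print(k,'lid outer, lid inner, base edge, seam min',np.median(out,0).round(2))
```

```text
0 lid outer, lid inner, base edge, seam min [-55.6   -4.3    4.1   61.42]
9 lid outer, lid inner, base edge, seam min [-52.5   -1.2    4.2  102.74]
```

The lid's outer edge moved 3.1 mm towards the base and now lies about 54 mm from the seam, against 55 mm nominal when shut. I hand the job in.

```bash
python3 -c "
from cell import *
print(job_done()); print(read_state()['t'])"
```

```text
the job is handed in; nothing more can be done
None
the job is handed in; nothing more can be done
```

The case is latched and handed in. The last reading before hand-in was 11.95 s, against the 43 s limit, with the gripper well clear of everything.

**What I did:** I straddled the claw with part-open fingers and pushed the lever over the lid to about 2.44 rad, where the claw dropped behind the keeper bar. I then pushed the lever back from the lid side, over centre and down onto its stop, and withdrew.

**Last checks:**
- **Lever:** it lies level, its upper face at about 208–211 mm (209 expected), and it stayed down after I backed off.
- **Claw:** its shank lies across the bar at z of about 205 mm. I could not see the hook tip itself. I take it as hooked because the lid moved in as the lever went down.
- **Lid:** it moved in 3.1 mm at the top and now sits about 54 mm from the seam centre (55 mm nominal when shut). A dark line about 2.5 mm wide remains at the seam, even along its length, which I take to be the rounded edges rather than a gap.
- **Bystanders:** the meter and the sponge had not moved in the pictures by more than 0.2 px. I compared the spool and driver only by eye, and they looked unmoved.
- **Forces:** the highest I read at the end of any move was about 10 N, while pressing the lever onto its stop. I saw almost no extra force while drawing the lid shut, less than I expected.

**What disagreed:** the two cameras differed by a few millimetres on where the latch sat sideways. I took a value between them and checked it against the fingertips before touching the lever.

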